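# Push the fan's stand tube past the post into the parts bay

## Task

Park the fan's square aluminium stand tube in the green parts bay: with the fingertips only, push one end and then the other so that it goes in at an angle behind the upright post, and finish with the whole tube lying flat against the bay's wooden rear rail, between the two end rails. Slide it on the bench throughout, never grip or lift it, and leave everything else on the bench where it stands.

Things in the scene. Friction and masses are not known exactly. Their poses are not given: they have to be found in the camera images.
- tube: Loose square aluminium tube with closed ends, 30 x 240 x 30 mm (its x, y, z), about 0.3 kg, lying on the bench; red cap at its +y end, black at -y (either may end on either side). Origin: centre of its underside; z up. Starts before the bay on the robot's side, within 0.3 rad of parallel to it. Slides with ordinary friction and pivots when pushed near an end.
- red_end (a point): Centre of the red end face of the tube, 15 mm above the bench (tube y = +120 mm).
- black_end (a point): Centre of the black end face of the tube, 15 mm above the bench (tube y = -120 mm).
- bay: Fixed bay, origin on the bench at mid floor; x front to rear, y along it, z up. Green floor level with the bench: x -30 to +30 mm, y -150 to +150 mm; front (-x, robot's side) open. Wooden rails 26 mm high, 20 mm thick: inner faces at x = +30 mm (rear rail) and y = -150 and +150 mm (end rails, x -30 to +30 mm). A parked tube has its origin at bay x = +15 mm, y -30 to +30 mm.
- post: Fixed upright steel post, 24 mm diameter, 60 mm high, yellow top. Origin: centre of its foot. It stands before the bay's mouth at bay x = -42 mm, bay y = +75 or -75 mm (either side), leaving 213 mm to the farther end rail, too short for the tube to go in square, and 60 mm between the post and the rear rail.
- plug: Flat dark disc of 24 mm diameter, level with the bench, at the post place that is not in use. Nothing catches on it; ignore it.
- spool: Blue wire spool, 52 mm diameter, 40 mm high, standing beside one end of the bay. Leave it alone. Origin: centre of its underside.
- oil: Small clear bottle with a red cap, 40 mm diameter, 85 mm high, standing beside the other end of the bay. Leave it alone. Origin: centre of its underside.
- dish: Shallow steel parts dish, 80 mm diameter, 22 mm high, behind the rear rail. Leave it alone. Origin: centre of its underside.
- screwdriver: Red-handled screwdriver lying on the left of the bench. Leave it alone. Origin: under its middle.
- cup: Dark steel cup, 70 mm diameter, 90 mm high, on the right of the bench. Leave it alone. Origin: centre of its underside.
- adapter: Black power adapter, 70 x 45 x 30 mm, on the right of the bench. Leave it alone. Origin: centre of its underside.
- jar: Amber glass jar with a black lid, 60 mm diameter, 70 mm high, on the left of the bench. Leave it alone. Origin: centre of its underside.

How it is judged:
By the outcome, as a careful person would: the job done as asked, in the order asked, and still so for the second after the job is handed in, with the robot touching nothing.
It also fails if it takes over 72 s, if anything falls off the work surface, if the arm or the gripper's body presses on something with over 40 N, if the wrist force passes 120 N, or if a joint passes its speed limit or range.

## Robot

A 6-joint arm with a two-finger parallel gripper is mounted at the origin on the work surface. World frame = base frame: x ahead of the robot, y to its left, z up, the work surface at z = 0. Lengths are in m, angles in rad, forces in N, time in s.
With the tool pointing down it reaches from about 0.35 to 0.775 m from the base axis. Payload 5.5 kg.
Tool frame: the origin (TCP) lies midway between the tips of the shut fingers; the grasp point (between the pads) lies behind it (env.grip_point_offset is the z of the grasp point in the tool frame, in m); z points along the fingers, y is the direction in which the jaws open and shut (so a half turn about z gives the same grasp; the last joint's range is limited). The gripper opens to 85 mm and grips with 20 to 120 N. Pads are 22 mm wide; open, the fingers measure 114 mm over their backs; the gripper's body (76 mm by 85 mm) begins 54 mm behind the grasp point. The pads swing forward as they close: fully open they stand 13 mm farther back than shut.
Start: joints at [-1.256, 0.313, 0.046, 1.304, 0, 1.431], TCP at [0.253, -0.517, 0.231] pointing down, gripper open.
Joint ranges: [-2.76, 2.76], [-0.86, 1.69], [-1.03, 1.26], [-2.2, 2.34], [-1.47, 1.5], [-3.14, 3.14]. Speed limits (rad/s): [2.57, 2.57, 3.14, 3.14, 3.14, 3.14].

## Interface

Orientations are given as a unit quaternion [w, x, y, z].
In Python, from workcell import env, viewer gives the robot as it stands. The module is installed in compiled form; this text tells all that it offers.
- The arm moves only by the shell command python3 -m inch 'ROWS' [OPENING] [FORCE]. ROWS is JSON, a list of rows, each a list of 2 entries, a list of its own where there are three numbers: the shift along the tool's x, y, z in m, then the turn about the tool's z in degrees. In form: [[[tx, ty, tz], spin], ...]. A call has 1 to 5 rows; each row is the pose to reach, as a shift and turn from the pose measured when the call began, along the tool's axes at that moment; what a row does not reach only later rows make up. A row lasts 1/12 s, in which the tool goes at most 41.7 mm and 7.16 degrees, less where a joint would pass 70% of its speed; a pose out of reach is approached as far as the arm can. A call with a gripper value outside its range is refused whole. OPENING is the closure, from 0 (fully open) to 1 (shut), set as the call begins (- or left out, the last holds). The fingers move at their own pace and stop on an object; FORCE is the grip in N (left out, the last holds). Time passes only in rows, so rows that repeat a pose let the fingers close. It gives the time, the measured TCP pose, the force and the opening at its end, in the units of the state.
- env.get_state(): the state, without advancing time (a new reading comes with each control period).
- viewer.read_camera(name): name is "side" or "top"; returns a dict with "image" (480x640x3 uint8, red, green, blue), "depth" (480x640 float32, m along the optical axis (not along the pixel's ray), 0 where there is no reading), "vertical_fov" (degrees; the focal length in pixels is half the picture's height over the tangent of half this angle, whatever the lens; pixels are square), "cx", "cy" (the principal point, pixels), "R" (3x3) and "t" (3): a world point X has camera coordinates R X + t. Camera axes: x right, y down, z forward; pixel columns grow to the right and rows downward; lengths in m; the calibration is good to about 2 mm. A picture is of the moment at which its call begins.
- env.hand_in(): hands the job in, once; it reports no verdict.
The state is a dict: "clock": time; "joint_pos": joint angles; "qvel": joint speeds; "tau": joint torques, N m; "tcp_pos": TCP position; "orientation": TCP orientation; "wrist_force": force on the tool from outside, world axes, zero at the start; "ft_torque": the same for the moment, N m; "finger_gap": finger opening in m.
Only numpy, scipy, OpenCV 4.12 (cv2) and the standard library are available. Lean on these libraries where they do the work, as an engineer would, in place of code of your own. Each camera call takes 0.05 s, during which the arm holds its last target. There are 200 camera calls.

## Working session

There is one attempt and no reset: what is moved stays moved. The work goes in short steps, Python scripts to look and compute and a shell command to move; the robot and the scene stay as the last step left them, time stands still between calls to the robot, and variables do not carry over. Pictures are saved under pics/ and viewed, on a budget of 10 in all, crops included, one or two more only if the job needs it, and the job is handed in when it is done.

```bash
mkdir -p pics
cat > h.py <<'E'
import numpy as np, cv2
from workcell import env, viewer
def shot(name,fn,crop=None,scale=1):
    c=viewer.read_camera(name); np.savez('pics/'+fn+'.npz',**c)
    im=c['image'][:,:,::-1]
    if crop: x0,y0,x1,y1=crop; im=im[y0:y1,x0:x1]
    im=cv2.resize(im,None,fx=scale,fy=scale,interpolation=cv2.INTER_CUBIC)
    cv2.imwrite('pics/'+fn+'.png',im); return c
def K(c):
    f=240/np.tan(np.radians(float(c['vertical_fov']))/2); return f,float(c['cx']),float(c['cy'])
def at_z(c,u,v,z):
    f,cx,cy=K(c); d=c['R'].T@np.array([(u-cx)/f,(v-cy)/f,1]); o=-c['R'].T@c['t']
    return o+d*(z-o[2])/d[2]
def at_d(c,u,v):
    f,cx,cy=K(c); d=c['depth'][int(v),int(u)]
    return c['R'].T@(np.array([(u-cx)/f*d,(v-cy)/f*d,d])-c['t'])
E
python3 - <<'E'
from h import *
print(env.get_state())
c=shot('top','t0',scale=1.25); print(K(c),c['R'],c['t'])
E
```

```text
{'clock': 0.0, 'joint_pos': array([-1.25559666e+00,  3.14021003e-01,  4.50212210e-02,  1.30358688e+00,
        2.50324753e-05,  1.43122073e+00]), 'qvel': array([-5.62893977e-05, -1.63411176e-03, -5.68726071e-04,  2.54778456e-03,
        8.80024873e-04, -2.10969665e-03]), 'tau': array([-7.11296543e-04, -4.80628252e+01,  2.98531562e+01,  1.96856959e-02,
       -1.07660874e-04, -4.21638106e-06]), 'tcp_pos': array([ 0.25243414, -0.51608733,  0.23041441]), 'orientation': array([-8.92817095e-04,  9.74258245e-01,  2.25433072e-01, -6.60375803e-05]), 'wrist_force': array([-0.04629023,  0.61580558, -0.09438806]), 'ft_torque': array([ 0.05611774,  0.03232309, -0.02500714]), 'finger_gap': 0.0853712134416388}
(np.float64(611.5124082048254), 326.74233990834284, 238.53078439426736) [[ 0.00950167 -0.99990591 -0.00989429]
 [-0.99436096 -0.0084029  -0.10571507]
 [ 0.10562198  0.01084296 -0.99434724]] [-0.00554842  0.58208445  1.54522212]
```

View pics/t0.png

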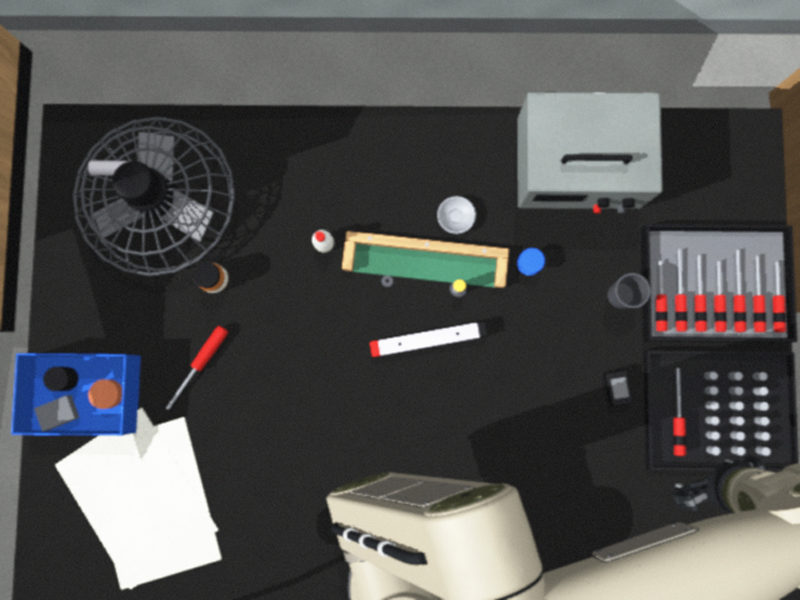

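The picture shows the bay at about (425,260) and the post's yellow top at (459,286), towards the right end. The tube lies in front, with its red end at (373,348) and black end at (484,331). The spool is on the right and the oil bottle on the left. I'll enlarge this area.

Run:
```python
from h import *
c=np.load('pics/t0.npz'); im=c['image'][175:295,245:445,::-1]
cv2.imwrite('pics/t0c.png',cv2.resize(im,None,fx=4,fy=4,interpolation=cv2.INTER_CUBIC))
```

```text
(no output)
```

View pics/t0c.png

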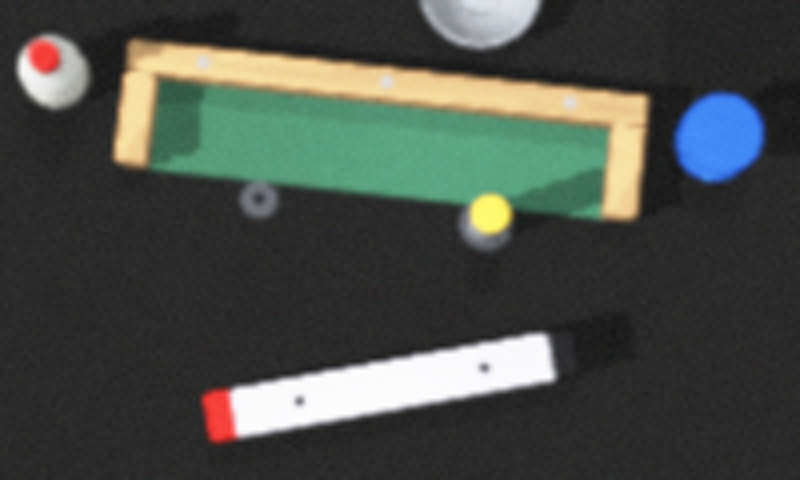

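```bash
cat > fit.py <<'E'
from h import *
def rigid(P,Q): # P local -> Q world
    a,b=P.mean(0),Q.mean(0); p=P-a;q=Q-b
    th=np.arctan2((p[:,0]*q[:,1]-p[:,1]*q[:,0]).sum(),(p*q).sum()); R=np.array([[np.cos(th),-np.sin(th)],[np.sin(th),np.cos(th)]])
    t=b-R@a; return th,R,t,(Q-(P@R.T+t))
E
python3 - <<'E'
from fit import *
c=np.load('pics/t0.npz'); g=lambda u,v,z: at_z(c,245+u/4-.375,175+v/4-.375,z)[:2]
Q=np.array([g(128,40,.026),g(650,95,.026),g(640,219,.026),g(113,162,.026)])
P=np.array([[50,170],[50,-170],[-30,-170],[-30,170]])/1000
th,R,t,r=rigid(P,Q); print('bay',th,t,'\n',r*1000)
tb=lambda w:((w-t)@R*1000).round(1)
print('post',g(491,213,.06),tb(g(491,213,.06)),'plug',tb(g(258,200,0)))
a,b=g(203,395,.03),g(213,442,.03); d,e=g(550,333,.03),g(556,381,.03)
f,h=g(571,331,.03),g(577,378,.03)
for n,x in dict(a=a,b=b,d=d,e=e,f=f,h=h,spool=g(720,137,.04),oil=g(45,55,.085)).items(): print(n,x,tb(x))
print('len',np.linalg.norm(a-f)*1000,np.linalg.norm(b-h)*1000)
np.savez('bay.npz',th=th,R=R,t=t)
for u,v in [(440,95),(440,65),(380,390),(300,400)]: print(at_d(c,245+u/4,175+v/4))
E
```

```text
bay -0.09929229065180142 [ 0.65584986 -0.03337981] 
 [[ 0.64241139  1.14965947]
 [ 0.62624667 -0.76995283]
 [-1.01012637 -1.88814737]
 [-0.25853169  1.50844073]]
post [ 0.60701642 -0.10327973] [-41.7 -74.4] plug [-41.8  76.4]
a [0.49166377 0.07927324] [-174.5   95.8]
b [0.46166718 0.07242343] [-203.7   86. ]
d [ 0.53345244 -0.14299653] [-110.9 -121.2]
e [ 0.50266739 -0.14683463] [-141.2 -128.1]
f [ 0.53485732 -0.15646515] [-108.2 -134.5]
h [ 0.50471009 -0.1602758 ] [-137.8 -141.3]
spool [ 0.65994583 -0.2513902 ] [  25.7 -216.5]
oil [0.7015984  0.17838453] [ 24.5 215.3]
len 239.6628257778684 236.6466165505149
[ 0.68880056 -0.07310805  0.01751812]
[ 0.71122639 -0.07349646  0.00386652]
[ 0.49481917 -0.03509845  0.03233167]
[0.48797974 0.01603015 0.03197316]
```

```bash
cat > go.py <<'E'
import sys
from fit import *
B=np.load('bay.npz'); R,t=B['R'],B['t']
from scipy.spatial.transform import Rotation as Ro
def tool():
    s=env.get_state(); w,x,y,z=s['orientation']; M=Ro.from_quat([x,y,z,w]).as_matrix()
    p=s['tcp_pos']; b=R.T@(p[:2]-t); return s,M,p,b
def show(*targets):
    s,M,p,b=tool(); yaw=np.degrees(np.arctan2(M[1,0],M[0,0]))
    print('clock %.2f tcp bay mm'%s['clock'],(b*1000).round(1),'z',round(p[2]*1000,1),'yaw-84.31:',round(yaw-84.31,2),'F',s['wrist_force'].round(1),'gap',round(s['finger_gap'],4))
    for T in targets:
        T=np.array(T)/1000; w=np.r_[t+R@T[:2],T[2]]
        print(' to',T*1000,'shift',(M.T@(w-p)).round(4),'spin',round(yaw-84.31,1))
def tube(fn):
    c=viewer.read_camera('top'); np.savez('pics/'+fn+'.npz',**c)
    im=c['image'].astype(int); m=(im.min(2)>140)
    hsv=cv2.cvtColor(c['image'],cv2.COLOR_RGB2HSV); red=((hsv[...,0]<8)|(hsv[...,0]>172))&(hsv[...,1]>150)&(hsv[...,2]>110)
    def bay(mask,z,lim):
        v,u=np.nonzero(mask); w=np.array([at_z(c,a,b_,z)[:2] for a,b_ in zip(u,v)])
        q=(w-t)@R*1000; return q[(q[:,0]>lim[0])&(q[:,0]<lim[1])&(abs(q[:,1])<lim[2])]
    q=bay(m,.03,(-260,32,260)); r=bay(red,.03,(-260,32,260))
    # keep pixels of largest blob
    (cx,cy),(a,b),ang=cv2.minAreaRect(q.astype(np.float32)); 
    mu=q.mean(0); ev=np.linalg.svd(q-mu,full_matrices=False)[2][0]; ev*=np.sign(ev@(r.mean(0)-mu)) if len(r) else np.sign(ev[1])
    th=np.arctan2(-ev[0],ev[1]); s=(q-mu)@ev; n=np.array([ev[1],-ev[0]]); w=(q-mu)@n
    print('white n',len(q),'len',np.ptp(np.percentile(s,[.5,99.5])).round(1),'wid',np.ptp(np.percentile(w,[1,99])).round(1),'th %.3f'%th,'white centre',mu.round(1),'red',len(r),r.mean(0).round(1) if len(r) else '')
    return mu,ev,th
E
python3 - <<'E'
from go import *
show((-100,-185,230),(-100,-185,15)); tube('t1')
E
```

```text
clock 0.05 tcp bay mm [-353.6 -520.3] z 230.4 yaw-84.31: -58.25 F [0.4 0.5 0.2] gap 0.0855
 to [-100. -185.  230.] shift [ 0.3921 -0.1517  0.0008] spin -58.3
 to [-100. -185.   15.] shift [ 0.392  -0.1513  0.2158] spin -58.3
white n 1508 len 392.5 wid 278.6 th -0.340 white centre [-103.     2.1] red 102 [-152.8  106.9]
```

```bash
python3 - <<'E'
s=open('go.py').read()
s=s.replace("m=(im.min(2)>140)","m=(im.min(2)>150)\n    k,L,st,ce=cv2.connectedComponentsWithStats(m.astype(np.uint8))\n    best=[i for i in range(1,k) if 500<st[i,4]<1300 or st[i,4]>150 and (lambda z:-260<z[0]<32 and abs(z[1])<170)((at_z(c,*ce[i],.03)[:2]-t)@R*1000)]\n    best=[i for i in best if (lambda z:-260<z[0]<32 and abs(z[1])<170)((at_z(c,*ce[i],.03)[:2]-t)@R*1000)]\n    m=np.isin(L,best)")
s=s.replace("r=bay(red,.03,(-260,32,260))","r=bay(red,.03,(-260,32,260)); r=r[~((abs(r[:,0]-24)<35)&(r[:,1]>175))]")
open('go.py','w').write(s)
E
python3 -m inch '[[[0.04,-0.016,0],-6],[[0.08,-0.031,0],-12],[[0.12,-0.046,0],-18],[[0.157,-0.061,0],-24],[[0.196,-0.076,0],-30]]' 1 100
python3 - <<'E'
from go import *
show((-100,-185,60)); tube('t2')
E
```

```text
clock: 0.52
tcp_pos: [0.3943, -0.3616, 0.2303]
orientation: [-0.001, 0.882, 0.472, 0.0]
wrist_force: [1.3, 0.1, 0.2]
finger_gap: 0.0256
clock 0.52 tcp bay mm [-227.7 -352.6] z 230.3 yaw-84.31: -28.0 F [1.3 0.1 0.2] gap 0.0256
 to [-100. -185.   60.] shift [0.2077 0.0345 0.1705] spin -28.0
white n 1307 len 334.0 wid 228.0 th 0.103 white centre [-119.2  -20.6] red 86 [-186.7   85.4]
```

```bash
sed -i 's/m=(im.min(2)>150)/m=(im.min(2)>150)\&(np.ptp(im,2)<35)/' go.py
python3 -m inch '[[[0.035,0.006,0.02],-6],[[0.07,0.012,0.04],-12],[[0.105,0.018,0.06],-18],[[0.14,0.024,0.08],-24],[[0.172,0.029,0.1],-28]]'
python3 -m inch '[[[0,0,0],0]]'
python3 - <<'E'
from go import *
show((-100,-185,60),(-104,-185,15)); tube('t2')
E
```

```text
clock: 0.98
tcp_pos: [0.5173, -0.226, 0.131]
orientation: [-0.001, 0.736, 0.677, 0.003]
wrist_force: [1.1, -0.7, -0.0]
finger_gap: 0.0002
clock: 1.07
tcp_pos: [0.5179, -0.2203, 0.1263]
orientation: [-0.005, 0.733, 0.68, 0.003]
wrist_force: [0.2, -0.1, 0.2]
finger_gap: 0.0002
clock 1.07 tcp bay mm [-118.7 -199.7] z 126.3 yaw-84.31: 1.39 F [ 0.2 -0.1  0.2] gap 0.0002
 to [-100. -185.   60.] shift [0.0135 0.0193 0.0664] spin 1.4
 to [-104. -185.   15.] shift [0.0131 0.0154 0.1115] spin 1.4
white n 1019 len 204.2 wid 31.7 th 0.286 white centre [-154.6  -24.1] red 87 [-186.6   85.5]
```

```bash
python3 -m inch '[[[0.006,0.003,0.03],-5],[[0.012,0.006,0.06],-10],[[0.017,0.007,0.09],-15],[[0.017,0.007,0.11],-15],[[0.017,0.007,0.111],-15]]'
python3 -m inch '[[[0,0,0],0]]' | tail -1
python3 - <<'E'
from go import *
show((-120.7,-139.2,15))
E
```

```text
clock: 1.53
tcp_pos: [0.5217, -0.2037, 0.013]
orientation: [-0.008, 0.64, 0.769, 0.002]
wrist_force: [-0.7, -0.0, -0.2]
finger_gap: 0.0002
finger_gap: -0.0
clock 1.62 tcp bay mm [-117.  -183.6] z 13.0 yaw-84.31: 16.03 F [-0.1  0.1 -0.2] gap -0.0
 to [-120.7 -139.2   15. ] shift [ 0.0437  0.0087 -0.0014] spin 16.0
```

```bash
python3 -m inch '[[[0.01,0.006,0],0],[[0.02,0.01,0],0],[[0.03,0.01,0],0],[[0.04,0.01,0],0],[[0.05,0.01,0],0]]'|tail -2
python3 -m inch '[[[0.012,0,0],0],[[0.024,0,0],0],[[0.036,0,0],0],[[0.042,0,0],0],[[0.042,0,0],0]]' |tail -2
python3 - <<'E'
from go import *
show(); tube('t3')
E
```

```text
wrist_force: [-0.3, -4.0, 2.3]
finger_gap: -0.0002
wrist_force: [0.5, 0.2, 0.5]
finger_gap: 0.0001
clock 2.45 tcp bay mm [-132.5  -90.2] z 15.7 yaw-84.31: 16.15 F [0.5 0.2 0.5] gap 0.0001Traceback (most recent call last):
  File "<stdin>", line 2, in <module>
  File "go.py", line 25, in tube
    q=bay(m,.03,(-260,32,260)); r=bay(red,.03,(-260,32,260)); r=r[~((abs(r[:,0]-24)<35)&(r[:,1]>175))]
  File "go.py", line 24, in bay
    q=(w-t)@R*1000; return q[(q[:,0]>lim[0])&(q[:,0]<lim[1])&(abs(q[:,1])<lim[2])]
       ~^~
ValueError: operands could not be broadcast together with shapes (0,) (2,)
```

Run:
```python
from h import *
c=shot('top','t4'); d=shot('side','s4'); print(K(d),d['R'],d['t'])
im=np.hstack([c['image'][140:320,200:480],d['image'][100:400,100:600][:180*500//280] if 0 else cv2.resize(d['image'],(480,360))[:180] if 0 else c['image'][140:320,200:480]])
a=cv2.resize(c['image'][150:310,220:460],(480,320)); b=cv2.resize(d['image'],(320,240)); 
canvas=np.zeros((600,800,3),np.uint8); canvas[:240,:360]=cv2.resize(c['image'][150:310,220:460],(360,240)); canvas[240:600,:480]=cv2.resize(d['image'],(480,360))
cv2.imwrite('pics/st4.png',canvas[:,:,::-1])
```

```text
(np.float64(506.91914321616093), 322.6532919014154, 246.82494612994148) [[-0.77951488 -0.62636392  0.00497923]
 [-0.44844376  0.55250664 -0.70259135]
 [ 0.43732681 -0.54991332 -0.71157613]] [0.45761141 0.26959866 0.95730685]
```

View pics/st4.png

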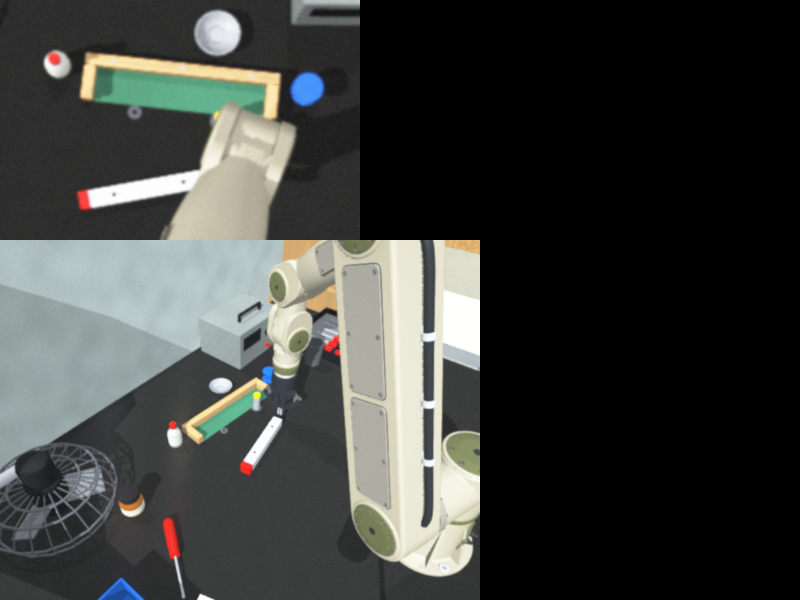

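```bash
cat >> go.py <<'E'
def tube2(fn=None):
    for cam in ('top','side'):
        c=viewer.read_camera(cam)
        if fn: np.savez('pics/%s_%s.npz'%(fn,cam),**c)
        im=c['image'].astype(int); f,cx,cy=K(c); D=c['depth']
        v,u=np.mgrid[:480,:640]; X=np.stack([(u-cx)/f*D,(v-cy)/f*D,D],-1)-c['t']; X=X@c['R']  # R^T applied
        b=(X[...,:2]-t)@R*1000; z=X[...,2]*1000
        reg=(D>0)&(z>25)&(z<38)&(b[...,0]>-280)&(b[...,0]<34)&(abs(b[...,1])<230)
        hsv=cv2.cvtColor(c['image'],cv2.COLOR_RGB2HSV)
        W=reg&(im.min(2)>130)&(hsv[...,1]<45)
        k,L,st,_=cv2.connectedComponentsWithStats(W.astype(np.uint8)); W=L==1+st[1:,4].argmax()
        Rd=reg&((hsv[...,0]<8)|(hsv[...,0]>172))&(hsv[...,1]>140)&(im[...,0]>90)&~((b[...,0]>0)&(b[...,1]>180))
        # re-project pixel rays at z=30 for accuracy
        def p(m): 
            vv,uu=np.nonzero(m); return np.array([at_z(c,a,d,.03)[:2] for a,d in zip(uu,vv)]).reshape(-1,2)
        q=(p(W)-t)@R*1000; r=(p(Rd)-t)@R*1000
        if len(q)<60: print(cam,'white only',len(q)); continue
        rect=cv2.minAreaRect(q.astype(np.float32)); (cx0,cy0),sz,_=rect; bp=cv2.boxPoints(rect)
        e=bp[1]-bp[0] if np.linalg.norm(bp[1]-bp[0])>np.linalg.norm(bp[2]-bp[1]) else bp[2]-bp[1]
        e=e/np.linalg.norm(e); e*=np.sign(e@(r.mean(0)-[cx0,cy0])) if len(r) else np.sign(e[1])
        mu=np.array([cx0,cy0]); th=np.arctan2(-e[0],e[1])
        s='%s n%d box %.0fx%.0f th %.3f whitectr %s'%(cam,len(q),max(sz),min(sz),th,mu.round(1))
        if len(r):
            rc=r.mean(0); rr=mu+e*((rc-mu)@e); s+=' red n%d %s => ctr %s red_end %s black_end %s'%(len(r),rc.round(1),(rr-114*e).round(1),(rr+6*e).round(1),(rr-234*e).round(1))
        print(s)
E
python3 - <<'E'
from go import *
tube2('u1')
E
```

```text
top n764 box 194x30 th 0.286 whitectr [-173.7   40.9] red n66 [-203.7  144.4] => ctr [-172.    34.9] red_end [-205.8  150. ] black_end [-138.1  -80.2]
side n938 box 208x32 th 0.289 whitectr [-172.3   35.4] red n100 [-204.4  146.4] => ctr [-172.7   36.9] red_end [-206.9  151.9] black_end [-138.6  -78.1]
```

```bash
python3 -m inch '[[[0.01,0,0],0],[[0.022,0,0],0],[[0.034,0,0],0],[[0.042,0,0],0],[[0.043,0,0],0]]' |tail -2
python3 -m inch '[[[0.0,0,0],0],[[-0.02,0,0],0],[[-0.02,0,-0.03],0],[[-0.02,0,-0.055],0],[[-0.02,0,-0.055],0]]' |tail -2
python3 - <<'E'
from go import *
tube2('u2'); show((-205,20,70))
E
```

```text
wrist_force: [0.2, -0.4, 0.1]
finger_gap: -0.0001
wrist_force: [1.4, 0.9, -0.5]
finger_gap: -0.0
top n820 box 204x30 th 0.282 whitectr [-185.2   78.3] red n66 [-216.2  186.7] => ctr [-184.9   77.1] red_end [-218.3  192.4] black_end [-151.5  -38.2]
side n1011 box 208x32 th 0.282 whitectr [-185.3   77.6] red n106 [-216.4  188.4] => ctr [-185.6   78.6] red_end [-219.   193.9] black_end [-152.1  -36.6]
clock 3.63 tcp bay mm [-137.9  -68.6] z 71.4 yaw-84.31: 16.15 F [ 0.3 -0.2  0.3] gap 0.0001
 to [-205.   20.   70.] shift [ 0.1038 -0.0397  0.0029] spin 16.2
```

```bash
python3 -m inch '[[[0.035,-0.012,0],0],[[0.07,-0.024,0],0],[[0.105,-0.036,0],0],[[0.14,-0.049,0],0],[[0.142,-0.049,0]
,0]]' |tail -2
python3 -m inch '[[[0,0,0.025],0],[[0,0,0.053],0],[[0,0,0.056],0],[[0,0,0.056],0]]' |tail -2
python3 - <<'E'
from go import *
show((-182,66,15))
E
```

```text
wrist_force: [-1.1, 0.7, 0.2]
finger_gap: 0.0003
wrist_force: [-0.7, -0.2, 0.7]
finger_gap: 0.0002
clock 4.38 tcp bay mm [-234.8   58.4] z 13.8 yaw-84.31: 16.42 F [-0.7 -0.2  0.7] gap 0.0002
 to [-182.   66.   15.] shift [-0.0076  0.0527 -0.0023] spin 16.4
```

```bash
python3 -m inch '[[[-0.005,0.01,-0.002],0],[[-0.007,0.022,-0.002],0],[[-0.009,0.034,-0.002],0],[[-0.0105,0.046,-0.002],0],[[-0.012,0.058,-0.002],0]]' |tail -2
python3 -m inch '[[[-0.0015,0.012,0],0],[[-0.003,0.024,0],0],[[-0.004,0.034,0],0],[[-0.004,0.037,0],0],[[-0.004,0.037,0],0]]' |tail -2
python3 - <<'E'
from go import *
tube2('u3'); show()
E
```

```text
wrist_force: [-5.1, 0.2, 4.2]
finger_gap: -0.0003
wrist_force: [0.7, -0.2, -0.0]
finger_gap: -0.0
top n126 box 34x30 th 0.350 whitectr [-79.9  11. ] red n66 [-157.2  194.6] => ctr [-109.1   90.8] red_end [-150.3  203.5] black_end [-67.9 -21.9]
side n647 box 135x51 th 0.396 whitectr [-136.1  120.3] red n100 [-157.4  196.8] => ctr [-122.5   87.8] red_end [-168.8  198.5] black_end [-76.2 -22.9]
clock 5.32 tcp bay mm [-137.6   69. ] z 15.6 yaw-84.31: 16.35 F [ 0.5 -1.2  0. ] gap 0.0003
```

```bash
python3 -m inch '[[[0,-0.01,0],0],[[0.013,-0.012,0],-2],[[0.026,-0.012,0],-4],[[0.026,-0.012,0],-4]]' |tail -2
python3 -m inch '[[[0,0.012,0],0],[[-0.001,0.024,0],0],[[-0.002,0.036,0],0],[[-0.003,0.046,0],0],[[-0.003,0.046,0],0]]' |tail -2
python3 - <<'E'
from go import *
tube2('u4'); show()
E
```

```text
wrist_force: [-0.3, 0.2, 0.2]
finger_gap: 0.0002
wrist_force: [0.4, 0.7, 0.2]
finger_gap: 0.0001
top n320 box 82x31 th 0.320 whitectr [-59.7  38.7]
side n475 box 99x52 th 0.321 whitectr [-105.6  146.2] red n95 [-114.8  207.2] => ctr [-88.8  95.7] red_end [-126.7  209.5] black_end [-50.9 -18.2]
clock 6.17 tcp bay mm [-114.3  106.6] z 15.5 yaw-84.31: 20.67 F [0.5 0.4 1.2] gap 0.0002
```

```bash
python3 -m inch '[[[0,-0.01,0],0],[[-0.013,-0.012,0],0],[[-0.024,-0.012,0],0],[[-0.024,-0.012,0],0]]' |tail -2
python3 -m inch '[[[0,0.01,0],0],[[0,0.02,0],0],[[0,0.03,0],0],[[0,0.039,0],0],[[0,0.039,0],0]]' |tail -2
python3 -m inch '[[[0,-0.015,0],0],[[0,-0.025,0],0],[[0,-0.03,-0.04],0],[[0.02,-0.03,-0.07],0],[[0.04,-0.03,-0.08],0]]' |tail -2
python3 - <<'E'
from go import *
tube2('u5'); show()
E
```

```text
wrist_force: [0.1, 0.6, 0.0]
finger_gap: 0.0001
wrist_force: [-0.8, -1.1, 0.1]
finger_gap: 0.0002
wrist_force: [1.0, -0.1, 0.1]
finger_gap: 0.0001
top n361 box 92x30 th 0.355 whitectr [-33.6  53. ]
side n650 box 161x34 th 0.354 whitectr [-62.5 130.7] red n94 [-93.3 216.6] => ctr [-54.6 109.4] red_end [-96.3 221.9] black_end [-13.   -3.2]
clock 7.43 tcp bay mm [-117.2  118.8] z 99.4 yaw-84.31: 20.62 F [ 0.  -0.3  1. ] gap -0.0002
```

```bash
python3 -m inch '[[[0.032,0.015,0],0],[[0.064,0.03,0],0],[[0.096,0.045,0],0],[[0.119,0.055,0],0],[[0.119,0.055,0],0]]' |tail -2
python3 -m inch '[[[0,0,0.03],0],[[0,0,0.06],0],[[0,0,0.084],0],[[0,0,0.084],0]]' |tail -2
python3 - <<'E'
from go import *
show((-96.3,221.9,15)); tube2('u6')
E
```

```text
wrist_force: [1.2, -0.2, 1.2]
finger_gap: 0.0
wrist_force: [-0.8, -1.1, -0.4]
finger_gap: -0.0001
clock 8.18 tcp bay mm [-112.9  252. ] z 9.9 yaw-84.31: 20.81 F [-0.8 -1.1 -0.4] gap -0.0001
 to [-96.3 221.9  15. ] shift [-0.0339  0.0047 -0.0058] spin 20.8
top n828 box 206x31 th 0.354 whitectr [-53.6 107.8] red n69 [-92.7 213.9] => ctr [-53.3 106.9] red_end [-94.9 219.5] black_end [-11.6  -5.6]
side n757 box 190x32 th 0.354 whitectr [-51.2 102.1] red n19 [-95.4 212.9] => ctr [-53.1 107. ] red_end [-94.7 219.6] black_end [-11.4  -5.5]
```

```bash
python3 -m inch '[[[-0.012,0.006,-0.004],0],[[-0.024,0.006,-0.004],0],[[-0.036,0.006,-0.004],0],[[-0.048,0.006,-0.004],0],[[-0.06,0.006,-0.004],0]]' |tail -2
python3 -m inch '[[[-0.012,0,0],0],[[-0.024,0,0],0],[[-0.03,0,0],0],[[-0.031,0,0],0]]' |tail -2
python3 - <<'E'
from go import *
show(); tube2('u7')
E
```

```text
wrist_force: [-1.2, 6.3, 5.5]
finger_gap: -0.0001
wrist_force: [-0.1, 2.7, 1.0]
finger_gap: 0.0
clock 9.03 tcp bay mm [-68.1 169.1] z 20.6 yaw-84.31: 20.7 F [-0.1  2.7  1. ] gap 0.0
top n842 box 206x31 th 0.328 whitectr [-31.7  43. ] red n19 [-76.7 145.4] => ctr [-30.9  40.6] red_end [-69.6 154.2] black_end [  7.8 -73. ]
side n547 box 151x32 th 0.327 whitectr [-22.2  16.7] red n33 [-78.1 151. ] => ctr [-32.2  46.2] red_end [-70.7 159.9] black_end [  6.3 -67.4]
```

```bash
python3 -m inch '[[[0.02,0,0],0],[[0.02,-0.035,0.003],0],[[0,-0.055,0.005],0],[[-0.03,-0.056,0.005],2],[[-0.06,-0.056,0.005],3]]' |tail -2
python3 -m inch '[[[0,0.008,0],0],[[0,0.014,0],0],[[0,0.02,0],0],[[0,0.025,0],0],[[0,0.025,0],0]]' |tail -2
python3 - <<'E'
from go import *
show(); tube2('u8')
E
```

```text
wrist_force: [1.6, 0.7, 0.5]
finger_gap: 0.0
wrist_force: [0.2, 0.9, -0.6]
finger_gap: 0.0003
clock 9.97 tcp bay mm [-78.8 101.8] z 12.4 yaw-84.31: 17.92 F [ 0.2  0.9 -0.6] gap 0.0003
top n496 box 129x31 th 0.307 whitectr [-18.5   6.9]
side n208 box 52x47 th -1.262 whitectr [-63.5 117.8] red n84 [-64.7 154.7] => ctr [-162.5   86.2] red_end [-48.2 122.7] black_end [-276.9   49.7]
```

```bash
python3 -m inch '[[[0,0.004,0],0],[[0,0.008,0],0],[[0,0.008,0],0],[[0,-0.012,0],0],[[0.03,-0.025,0],0]]' |tail -2
python3 -m inch '[[[0.035,-0.01,0],0],[[0.062,-0.01,0],0],[[0.062,-0.01,0],0]]' |tail -2
python3 - <<'E'
from go import *
show(); tube2('u9')
E
```

```text
wrist_force: [-0.6, 0.6, -0.7]
finger_gap: 0.0
wrist_force: [0.0, -0.5, 0.1]
finger_gap: 0.0002
clock 10.73 tcp bay mm [-140.1  179.3] z 14.7 yaw-84.31: 17.89 F [ 0.  -0.5  0.1] gap 0.0002
top n835 box 206x31 th 0.258 whitectr [-25.7  44.9] red n68 [-53.9 154.7] => ctr [-25.5  44.3] red_end [-56.1 160.4] black_end [  5.  -71.7]
side n228 box 91x33 th 0.259 whitectr [-11.  -10.3] red n2 [-69.9 161.5] => ctr [-28.2  54.6] red_end [-58.9 170.6] black_end [  2.6 -61.4]
```

```bash
python3 -m inch '[[[0.012,0.03,0],0],[[0.012,0.06,0],1],[[0.005,0.074,0],2],[[-0.012,0.077,0],3],[[-0.012,0.077,0],3]]' |tail -2
python3 - <<'E'
from go import *
show((-56.1,160.4,15))
E
```

```text
wrist_force: [0.0, -1.6, 0.3]
finger_gap: -0.0002
clock 11.25 tcp bay mm [-57.5 186.2] z 13.9 yaw-84.31: 14.57 F [ 0.  -1.6  0.3] gap -0.0002
 to [-56.1 160.4  15. ] shift [-0.0253 -0.0051 -0.0015] spin 14.6
```

```bash
python3 -m inch '[[[-0.01,-0.005,-0.002],0],[[-0.02,-0.005,-0.002],0],[[-0.03,-0.005,-0.002],0],[[-0.04,-0.005,-0.002],0],[[-0.047,-0.005,-0.002],0]]' |tail -2
python3 -m inch '[[[-0.004,0,0],0],[[-0.004,0,0],0]]' |tail -2
python3 - <<'E'
from go import *
show(); tube2('v1')
E
```

```text
wrist_force: [-0.2, 2.5, 2.3]
finger_gap: -0.0003
wrist_force: [0.1, 0.7, -0.2]
finger_gap: -0.0001
clock 11.83 tcp bay mm [-49.2 132.9] z 15.5 yaw-84.31: 14.45 F [ 0.1  0.7 -0.2] gap -0.0001
top n822 box 207x31 th 0.256 whitectr [-15.8   5.3] red n1 [-57.6 105. ] => ctr [-14.1  -1.4] red_end [-44.4 114.7] black_end [  16.3 -117.5]
side n533 box 158x32 th 0.259 whitectr [ -9.6 -17.2] red n11 [-58.8 116.3] => ctr [-16.7   9.5] red_end [-47.4 125.5] black_end [  14.  -106.5]
```

```bash
python3 -m inch '[[[0.014,-0.005,0],0],[[0.014,-0.035,0],0],[[0.005,-0.052,0],0],[[-0.025,-0.052,0],0],[[-0.052,-0.047,0],0]]' |tail -2
python3 -m inch '[[[0,0.008,0],0],[[0,0.018,0],3],[[-0.002,0.028,0],6],[[-0.005,0.038,0],9],[[-0.007,0.044,0],10]]' |tail -2
python3 - <<'E'
from go import *
show(); tube2('v2')
E
```

```text
wrist_force: [1.1, 0.7, 0.7]
finger_gap: 0.0
wrist_force: [-2.4, 1.2, -0.1]
finger_gap: -0.0002
clock 12.77 tcp bay mm [-40.7  78.9] z 14.2 yaw-84.31: 4.69 F [-2.4  1.2 -0.1] gap -0.0002
top n574 box 145x29 th 0.107 whitectr [  0.2 -29.2]
side n321 box 107x34 th 0.131 whitectr [  2.4 -46.5] red n76 [-15.3 117.3] => ctr [-4.2  3.8] red_end [-19.9 122.7] black_end [  11.4 -115.2]
```

```bash
python3 -m inch '[[[0,0.006,0],2],[[-0.001,0.012,0],4],[[-0.001,0.018,0],4.7],[[-0.001,0.023,0],4.7],[[-0.001,0.023,0],4.7]]' |tail -2
python3 - <<'E'
from go import *
show(); tube2('v3')
E
```

```text
wrist_force: [-0.7, 0.4, 0.0]
finger_gap: -0.0001
clock 13.28 tcp bay mm [-16.2  79.5] z 14.0 yaw-84.31: 0.19 F [-0.7  0.4  0. ] gap -0.0001
top n591 box 148x31 th -0.044 whitectr [  7.7 -30.5]
side n382 box 116x34 th -0.047 whitectr [  6.3 -44.6] red n65 [ 12.5 115.1] => ctr [8.5 1.2] red_end [ 14.1 121.1] black_end [   2.8 -118.7]
```

```bash
python3 -m inch '[[[0,-0.018,0],0],[[-0.03,-0.022,0],0],[[-0.07,-0.022,0],0],[[-0.105,-0.022,0],0],[[-0.112,-0.022,0],0]]' |tail -2
python3 -m inch '[[[0,0.006,0],0],[[0,0.012,0],0],[[0,0.017,0],0],[[0,0.021,0],0],[[0,0.023,0],0]]' |tail -2
python3 -c "
from go import *
show(); tube2('v4'); print(env.grip_point_offset)"
```

```text
wrist_force: [0.3, -1.2, -0.5]
finger_gap: -0.0001
wrist_force: [-5.2, -0.5, 3.5]
finger_gap: -0.0004
clock 14.22 tcp bay mm [-15.2 -36.7] z 12.8 yaw-84.31: 0.03 F [-5.2 -0.5  3.5] gap -0.0004
top n344 box 81x32 th -0.019 whitectr [15.2 63.7] red n59 [ 15.1 114. ] => ctr [14. -0.] red_end [ 16.3 120. ] black_end [  11.8 -120. ]
side n575 box 153x53 th -0.024 whitectr [ 5.  28.7] red n67 [ 14.2 116. ] => ctr [4.3 2.2] red_end [  7.3 122.2] black_end [   1.4 -117.8]
-0.0187
```

Nearly flat now. I'll press a little further while watching the force, then back off and look.

```bash
python3 -m inch '[[[0,0.003,0],0],[[0,0.005,0],0],[[0,0.005,0],0]]' |tail -2
python3 -c "
from go import *
show()"
python3 -m inch '[[[0.0,-0.01,0],0],[[0.02,-0.03,0],0],[[0.04,-0.05,0],0],[[0.04,-0.08,-0.03],0],[[0.04,-0.11,-0.06],0]]' |tail -2
python3 -m inch '[[[0.0,-0.04,-0.03],0],[[0.0,-0.07,-0.06],0],[[0,-0.1,-0.08],0],[[0,-0.1,-0.08],0]]' |tail -2
python3 - <<'E'
from go import *
show(); tube2('v5')
c=np.load('pics/v5_top.npz'); im=c['image'][175:295,245:445,::-1]
cv2.imwrite('pics/v5c.png',cv2.resize(im,None,fx=4,fy=4,interpolation=cv2.INTER_CUBIC))
E
```

```text
wrist_force: [-11.3, 0.2, 8.7]
finger_gap: -0.0002
clock 14.57 tcp bay mm [-13.3 -36.1] z 12.4 yaw-84.31: 0.05 F [-11.3   0.2   8.7] gap -0.0002
wrist_force: [1.0, -0.2, 0.8]
finger_gap: 0.0001
wrist_force: [-0.5, -0.3, -0.4]
finger_gap: 0.0003
clock 15.32 tcp bay mm [-224.     4.6] z 157.9 yaw-84.31: 0.29 F [-0.5 -0.3 -0.4] gap 0.0003
top n868 box 207x33 th -0.000 whitectr [15.2  0.7] red n59 [ 14.9 114.5] => ctr [15.2  0.5] red_end [ 15.3 120.5] black_end [  15.2 -119.5]
side n761 box 208x35 th -0.002 whitectr [14.7  1.7] red n66 [ 13.5 116.9] => ctr [14.7  2.9] red_end [ 14.9 122.9] black_end [  14.5 -117.1]
```

View pics/v5c.png

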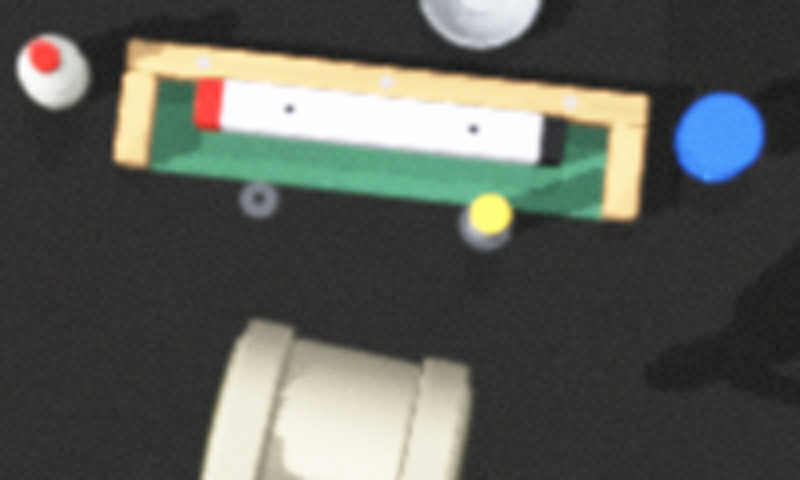

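The tube lies flat against the rear rail, red end at (208,105) and black end at (552,140). Spool, oil bottle and dish sit at the same pixels as before. I'm handing in.

```bash
python3 -c "
from workcell import env
print(env.hand_in())"
```

```text
the job is handed in; nothing more can be done
None
```

The tube is parked flat against the rear rail, between the two end rails, and I handed the job in at about 15 s on the clock. I used only the shut fingertips and slid the tube on the bench throughout, never gripping or lifting it.

**How it went in:** I first slid the tube sideways clear of the post and squared it up before the bay with a few pushes near its middle. I then pushed the red end so the black end slid in behind the post at about 0.26–0.35 rad. Next I swung the red end in to the rail, and finally pushed the black half flat.

**Last checks, with the arm clear:**

| Check | Top camera | Side camera | Wanted |
|---|---|---|---|
| Tube centre, bay x (mm) | 15.2 | 14.7 | 15 |
| Tube centre, bay y (mm) | 0.5 | 2.9 | -30 to +30 |
| Angle to rear rail (rad) | 0.000 | -0.002 | flat |

- **Force:** the highest wrist force I read was about 14 N, in the final press against the rail.
- **Other objects:** the spool, oil bottle and dish were at the same pixels as at the start. I did not re-check the screwdriver, cup, adapter or jar, but the arm's path stayed well away from them.
- **Disagreements:** while the arm blocked the view, some camera readings of the tube were poor. The two cameras agreed within 3 mm once the arm was clear.

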